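# Put the loop tool away and hasp the drawer

## Robot

A 6-joint arm with a two-finger parallel gripper is mounted at the origin on the work surface. World frame = base frame: x ahead of the robot, y to its left, z up, the work surface at z = 0. Lengths are in m, angles in degrees, forces in N, time in s.
With the tool pointing down it reaches from about 0.35 to 0.85 m from the base axis. Payload 8.1 kg.
Tool frame: the origin (TCP) lies on the centre line of the jaws, within the pads' length; the fingertips stand 22 mm ahead of it and the grasp point (between the pads) lies 3 mm ahead of it (manip.tip_extent is the distance from the TCP to the fingertips, in m); z points along the fingers, y is the line along which they close (so a half turn about z gives the same grasp; the last joint's range is limited). The gripper opens to 93 mm and grips with 3 to 60 N. Pads are 15 mm wide; open, the fingers measure 128 mm over their backs; the gripper's body (75 mm by 188 mm) begins 65 mm behind the grasp point.
Start: joints at [63.346, 7.471, 85.268, -0, 87.261, -4.893], TCP at [0.222, 0.557, 0.241] pointing down, gripper open.
Joint ranges: [-169.43, 169.43], [-51.17, 129.36], [1.28, 143.12], [-76.62, 256.62], [0, 156.53], [-152.29, 152.29]. Speed limits (degrees/s): [136.94, 136.94, 159.86, 180, 180, 180].

## Interface

Orientations are given as [roll, pitch, yaw] about the fixed x, y, z axes, in that order (R = Rz(yaw) Ry(pitch) Rx(roll)).
In Python, from bench import status, imaging, manip gives the robot as it stands.
- The arm moves only by the tool arm_command, never from a script. Its argument "increments" is text: rows parted by semicolons, each of 7 numbers parted by spaces: the shift along the world's x, y, z each as a share of 6 cm, from -1 to 1, then the turn, a rotation vector about the world's x, y, z each as a share of 6 degrees, from -1 to 1, then the finger opening in mm, from 0 to 93. A call has 1 to 12 rows; each row shifts and turns the commanded pose from where the row before left it; what a row does not reach is not made up. A row lasts 1/8 s, in which the tool goes at most 62.5 mm and 10.7 degrees, less where a joint would pass 70% of its speed; a pose out of reach is approached as far as the arm can. A call with a number of a shift or a turn outside -1 to 1 is refused whole. A call with a gripper value outside its range is refused whole. The fingers move at their own pace and stop on an object; "force" is the grip in N (left out, the last holds). Time passes only in rows, so rows that do not move let the fingers close. It gives the time, the measured TCP pose, the force, the opening and the grip force at its end, in the units of the state.
- status.read_state(): the state, without advancing time (a new reading comes with each control period).
- imaging.read_camera(name): name is "scene" or "top" or "wrist"; returns a dict with "image" (480x640x3 uint8, red, green, blue), "fov_y" (degrees; the focal length in pixels is half the picture's height over the tangent of half this angle, whatever the lens; pixels are square), "cx", "cy" (the principal point, pixels), "rvec" (rotation vector, rad) and "tvec" (3), from world to camera coordinates, as OpenCV has them. Camera axes: x right, y down, z forward; pixel columns grow to the right and rows downward; lengths in m; the calibration is good to about 2 mm. A picture is of the moment at which its call begins. There is no depth.
- manip.finish_job(): hands the job in; it is judged then, once.
The state is a dict: "clock": time; "q": joint angles; "qd": joint speeds; "joint_efforts": joint torques, N m; "ee_pos": TCP position; "tool_rot": TCP orientation; "force": force on the tool from outside, world axes, zero at the start; "ft_torque": the same for the moment, N m; "width": opening from 0.0 (shut) to 1.0 (fully open); "grasp_force": force on a finger pad.
Only numpy, scipy, OpenCV 4.12 (cv2) and the standard library are available. Lean on these libraries where they do the work, as an engineer would, in place of code of your own. Each camera call takes 0.05 s, during which the arm holds its last target. There are 200 camera calls.

## Task

Lay the orange-handled loop tool down in the open drawer of the wooden tool chest (do not drop it in from high up) and slide the drawer fully shut. Then swing the brass hasp over and press it fully down over the drawer's catch. Leave the other tools, the pot, jar, bottle and bowl where they are.

Things in the scene. Friction and masses are not known exactly. Their poses are not given: they have to be found in the camera images.
- chest: wooden tool chest (all sizes here in mm), 200 deep (x) x 210 wide (y) x 120 high, fixed to the table. Origin: centre of its underside. Its -x side is the front, towards the robot. The carcass front plane is 100 in front of the origin (x = -100). The upper drawer slides out along -x; the lower drawer front (z 6 to 62) is fixed, with a like bar handle.
- drawer (a joint): how far the upper drawer is out, m: 0 = shut, stop at 0.13. About 0.10 to 0.12 at the start. It slides stiffly (about 1.5 N, plus damping), stays where it is left and has no catch of its own. It only needs pushing.
- drawer_floor (a point): centre of the upper drawer's inner floor; in chest coordinates x = -13 - opening, z = 70; chest axes. Inside 162 (x) x 184 (y), walls 4 thick, 30 high. Reachable from above only in front of the carcass front plane. The front panel is 16 thick, rises 50 above the floor, flush with the chest top; its inner face meets the front plane when shut. Free height under the top: 38.
- drawer_handle (a point): middle of the upper drawer's bar handle, a steel bar 8 thick, 60 long along y, its centre line 22 in front of the drawer's front panel, 27 below the chest top. In chest coordinates x = -138 - drawer opening, z = 93.
- catch (a point): top of the drawer's catch, a steel staple 14 wide (y) and 4 thick, that stands on the middle of the front panel's top edge and rises 16 above it. In chest coordinates x = -108 - drawer opening, z = 134 (rounded upper end at 136).
- hasp (a joint): angle of the brass hasp, rad: 0 = lying flat forward (-x) over the drawer front, its slot over the catch when the drawer is shut; 1.57 = upright; more = leaning back; stop at 2.4. Starts between 1.7 and 2.1. A stiff hinge (about 0.03 N m): it stays at any angle and must be pushed all the way.
- hasp_hinge (a point): middle of the hasp's hinge line, which lies along the chest's y axis, in chest coordinates x = -80, y = 0, z = 122.5 (on the chest top, 20 behind the carcass front plane).
- hasp_tip (a point): middle of the hasp's free end, 62 from the hinge. The strap is 30 wide and 4 thick, with a slot 16 x 16 from 20 to 36 from the hinge and a plain end plate from 36 to 62. When flat, its upper face is 124.5 above the table and its end plate overhangs the drawer front by 26; the catch's staple then stands out of the slot.
- looptool_mid (a point): centre of the orange handle of the loop tool, half-way up. The handle is 96 long (x), 22 wide (y), 20 high, lying flat; axis x points to the steel wire loop, whose far end is 100 from this centre (loop 34 wide). Mass about 60 g. It lies on the table in a row with the knife and the brush, about 80 apart, in any order.
- knife: pale wooden modelling knife, 155 x 18 x 10, lying on the table along its x; leave alone
- brush: brush with a blue handle, 150 x 16 x 12, lying on the table along its x; leave alone
- jar: teal jar with white lid, 48 across, 55 high, standing on the chest top, origin under its centre; leave alone
- pot: olive clay pot with an arched handle, 120 across, 146 high, on a dark board to the left; origin under its centre; leave alone
- slipbottle: white bottle with red cap, 60 across, 160 high; origin under its centre; leave alone
- watercup: white ceramic bowl, 90 across, 80 high; origin under its centre; leave alone

How it is judged (in metres and radians):
On the way, in this order (a step that is already met when the one before it is completed fails the run):
1. the loop tool lies in the drawer, let go (x of looptool_mid in the frame of drawer_floor between -0.085 and 0.085 m and y of looptool_mid in the frame of drawer_floor between -0.096 and 0.096 m and z of looptool_mid in the frame of drawer_floor between 0 and 0.025 m and contact force between the fingers and looptool below 0.1 N and value of joint drawer above 0.03 m), for 0.2 s.
2. the drawer is shut with the loop tool in it (x of looptool_mid in the frame of drawer_floor between -0.085 and 0.085 m and y of looptool_mid in the frame of drawer_floor between -0.096 and 0.096 m and z of looptool_mid in the frame of drawer_floor between 0 and 0.025 m and value of joint drawer below 0.008 m), for 0.2 s.
3. the hasp is down over the catch (value of joint hasp below 0.12 rad and value of joint drawer below 0.008 m), for 0.2 s.
At the end, for the whole second after the job is handed in: The loop tool rests in the drawer (its handle centre within the drawer's inside, 0 to 25 mm above the floor, speed under 0.02 m/s), the drawer is open less than 8 mm and the hasp is less than 0.12 rad from flat over the catch (all of step 3 and x of looptool_mid in the frame of drawer_floor between -0.085 and 0.085 m and y of looptool_mid in the frame of drawer_floor between -0.096 and 0.096 m and z of looptool_mid in the frame of drawer_floor between 0 and 0.025 m and linear speed of looptool below 0.02 m/s); the robot touches nothing.
It fails at once if the loop tool is dropped (falls free faster than 1.2 m/s, over 7 cm) (contact force between the fingers and looptool below 0.05 N and linear speed of looptool above 1.2 m/s).
It fails at once if the modelling knife or the brush is moved more than 3 cm (distance of any of knife, brush from where it was at the start of the episode above 0.03 m).
It fails at once if the jar, pot, bottle or bowl is moved more than 3 cm or tipped over (distance of any of jar, pot, slipbottle, watercup from where it was at the start of the episode above 0.03 m or angle between any of jar, pot, slipbottle, watercup's own z axis and vertical above 0.5 rad).
It also fails if it takes over 62 s, if anything falls off the work surface, if the arm or the gripper's body presses on something with over 40 N, if the wrist force passes 120 N, or if a joint passes its speed limit or range.

## Working session

There is one attempt and no reset: what is moved stays moved. The work goes in short steps, Python scripts to look and compute and a tool call to move; the robot and the scene stay as the last step left them, time stands still between calls to the robot, and variables do not carry over. Pictures are saved under pics/ and viewed, at most 10 in all, crops included, and the job is handed in when it is done.

Besides the shell and the picture viewer there is one more tool, called as name(argument=value, ...) on one line, values as JSON. arm_command: Moves the arm, as the interface text tells. Its arguments: {"type":"object","properties":{"increments":{"type":"string"},"force":{"type":"number"}},"required":["increments"]}

```bash
mkdir -p pics; cat > h.py <<'E'
import numpy as np, cv2
from bench import status, imaging, manip
def cam(n,save=None):
    c=imaging.read_camera(n)
    if save: cv2.imwrite('pics/'+save,c['image'][:,:,::-1])
    f=240/np.tan(np.radians(c['fov_y']/2))
    c['K']=np.array([[f,0,c['cx']],[0,f,c['cy']],[0,0,1]]); c['R']=cv2.Rodrigues(np.array(c['rvec'],float))[0]; c['t']=np.array(c['tvec'],float).ravel()
    return c
def ray(c,u,v,z):
    d=c['R'].T@np.linalg.inv(c['K'])@[u,v,1]; o=-c['R'].T@c['t']
    return o+d*(z-o[2])/d[2]
def proj(c,P):
    return cv2.projectPoints(np.atleast_2d(np.array(P,float)),np.array(c['rvec'],float),c['t'],c['K'],None)[0][:,0]
E
python3 - <<'E'
from h import *
import pickle
for n in ('top','scene'):
    c=cam(n,n+'0.png'); pickle.dump(c,open(n+'.pkl','wb')); print(n,c['fov_y'],c['cx'],c['cy'],-c['R'].T@c['t'])
print(status.read_state())
E
```

```text
top 43.27566813858343 322.71362443158216 235.6326471209249 [0.39695678 0.05692613 1.3612457 ]
scene 50.391936371917495 316.4246787516648 230.73763091589643 [ 1.12001401 -0.47992292  1.05827046]
{'clock': 0.1, 'q': array([ 6.33462000e+01,  7.51174237e+00,  8.53229864e+01,  1.09241464e-04,
        8.72612707e+01, -4.89184339e+00]), 'qd': array([ 0.05252614, -0.11270381, -0.07530675, -0.04449491, -0.04683613,
       -0.00546593]), 'joint_efforts': array([ 8.71042084e-04, -5.61338067e+01, -4.93096089e+01,  7.69553916e-02,
        2.90051621e-02, -8.73602374e-06]), 'ee_pos': array([0.22220294, 0.55682503, 0.2396828 ]), 'tool_rot': array([-1.79904360e+02, -8.29506872e-03,  1.58238031e+02]), 'force': array([-0.51088283,  0.09129434,  0.19238014]), 'ft_torque': array([-0.04723189, -0.04646481, -0.02313972]), 'grasp_force': 0.0, 'width': 0.9988756750623976}
```

View pics/top0.png

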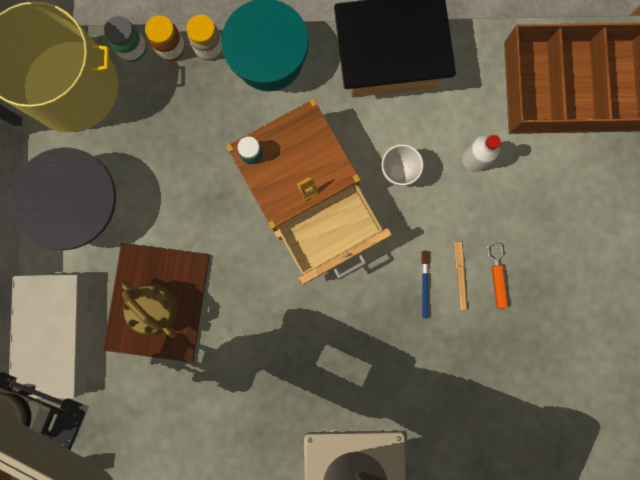

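View pics/scene0.png

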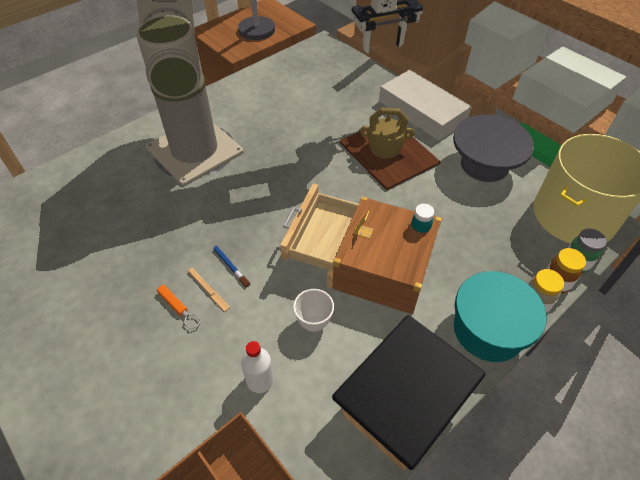

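The top view shows the orange loop tool at about (501,287) with its loop at (496,250). The chest top corners are at about (231,147), (314,103), (357,183) and (272,225), and the drawer is open towards (345,258). I'll zoom in on the chest and work out the poses.

```bash
python3 - <<'E'
from h import *
import pickle
c=pickle.load(open('top.pkl','rb')); im=c['image']
hsv=cv2.cvtColor(im,cv2.COLOR_RGB2HSV)
m=cv2.inRange(hsv,(3,200,120),(14,255,255)); m[:,:470]=0;m[:240]=0;m[330:]=0;m[:,530:]=0
pts=cv2.findNonZero(m)
print(cv2.minAreaRect(pts),len(pts))
(u,v),_,_=cv2.minAreaRect(pts); print('tool',ray(c,u,v,.015), 'loop',ray(c,496,247,.01))
C=[(231,147),(314,103),(357,183),(272,225)]
P=np.array([ray(c,*p,.12)[:2] for p in C]); print(P, P.mean(0))
fx=(P[0]+P[1]-P[2]-P[3]); print(np.degrees(np.arctan2(fx[1],fx[0])),np.linalg.norm(fx)/2)
fy=(P[0]-P[1]+P[3]-P[2]); print(np.degrees(np.arctan2(-fy[0],fy[1])),np.linalg.norm(fy)/2)
crop=im[90:290,220:400]
cv2.imwrite('pics/crop.png',cv2.resize(crop,None,fx=3,fy=3,interpolation=cv2.INTER_CUBIC)[:,:,::-1])
E
```

```text
((499.3849182128906, 286.3738098144531), (42.53484344482422, 10.445064544677734), 83.1572265625) 440
tool [ 0.420617   -0.32815405  0.015     ] loop [ 0.50861106 -0.32598756  0.01      ]
[[ 0.71815667  0.25071772]
 [ 0.81033693  0.07542575]
 [ 0.63746513 -0.01185797]
 [ 0.55205268  0.16564079]] [0.67950285 0.11998157]
26.952191178381835 0.19013994146572616
26.720406059890333 0.19748447325412136
```

View pics/crop.png

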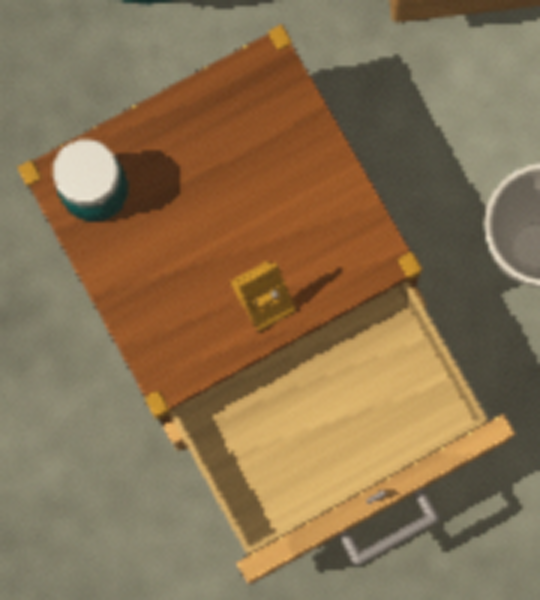

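Crop view: top corners at crop (19,170), (282,24), (421,268) and (155,413). The handle bar middle is near (392,538), the catch near (378,495), and the raised hasp near (265,295). Next I'll fit pose and opening by least squares.

```bash
cat > fit.py <<'E'
from h import *
from scipy.optimize import least_squares
import pickle
c=pickle.load(open('top.pkl','rb'))
pix=np.array([(19,170),(281,25),(421,270),(153,414),(392,538),(379,494),(245,581),(514,432)])/3+[220,90]
def model(p):
    x,y,a,o=p
    L=np.array([(-.1+.2,.105,.12),(.1,-.105,.12),(-.1,-.105,.12),(-.1,.105,.12),(-.138-o,0,.097),(-.108-o,0,.13),(-.116-o,.105,.12),(-.116-o,-.105,.12)])
    R=np.array([[np.cos(a),-np.sin(a),0],[np.sin(a),np.cos(a),0],[0,0,1]])
    return L@R.T+[x,y,0]
r=least_squares(lambda p:(proj(c,model(p))-pix).ravel(),[.68,.12,.47,.11],loss='soft_l1')
x,y,a,o=r.x; print(r.x[:2],np.degrees(a),o); print(np.round(r.fun.reshape(-1,2),1))
def W(l): 
    R=np.array([[np.cos(a),-np.sin(a),0],[np.sin(a),np.cos(a),0],[0,0,1]]); return R@np.array(l)+[x,y,0]
if __name__=='__main__':
    print('floor',W([-.013-o,0,.07]),'front inner',W([-.1-o,0,.07]),'carcfront',W([-.1,0,.12]),'handle',W([-.138-o,0,.093]),'hinge',W([-.08,0,.1225]))
    for h in np.arange(1.5,2.2,.1):
        print(h,((proj(c,W([-.08-.062*np.cos(h),0,.1225+.062*np.sin(h)]))[0]-[220,90])*3).round())
E
python3 fit.py; python3 - <<'E'
from h import *
import pickle
c=pickle.load(open('scene.pkl','rb')); im=c['image']
hsv=cv2.cvtColor(im,cv2.COLOR_RGB2HSV)
m=cv2.inRange(hsv,(3,200,120),(14,255,255)); m[:270]=0;m[330:]=0;m[:,:140]=0;m[:,200:]=0
(u,v),s,a=cv2.minAreaRect(cv2.findNonZero(m)); print(u,v,s,a,ray(c,u,v,.012))
c=pickle.load(open('top.pkl','rb'))
print(proj(c,[.42,-.328,.01]))
import itertools
box=cv2.boxPoints(((499.385,286.37),(42.53,10.45),83.157)); print([ray(c,*p,.02)[:2].round(4) for p in box])
E
```

```text
[0.68240731 0.12121194] 28.197173533593695 0.11399632544437402
[[-0.2 -0.9]
 [ 0.   0.2]
 [-0.2 -0.1]
 [ 0.6  0.6]
 [ 0.8 -0.6]
 [-1.4  0.4]
 [ 0.3  0. ]
 [-0.2  0.2]]
floor [0.57048205 0.06120525 0.07      ] front inner [0.49380662 0.02009711 0.07      ] carcfront [0.59427463 0.07396121 0.12      ] handle [0.4603162  0.00214184 0.093     ] hinge [0.61190117 0.08341136 0.1225    ]
1.5 [275. 307.]
1.6 [271. 298.]
1.7000000000000002 [266. 290.]
1.8000000000000003 [262. 283.]
1.9000000000000004 [257. 275.]
2.0000000000000004 [253. 269.]
2.1000000000000005 [249. 262.]
2.2000000000000006 [246. 257.]
171.25001525878906 299.7500305175781 (35.35533905029297, 9.192387580871582) 45.0 [ 0.42195499 -0.32792016  0.012     ]
[[498.68595605 286.70235232]]
[array([ 0.466 , -0.3117]), array([ 0.4684, -0.3348]), array([ 0.3754, -0.3416]), array([ 0.373 , -0.3187])]
```

arm_command(increments="0.4 -0.9 0 0 0 0.3 60; 0.4 -0.9 0 0 0 0.3 60; 0.4 -0.9 0 0 0 0.3 60; 0.4 -0.9 0 0 0 0.3 60; 0.4 -0.9 0 0 0 0.3 60; 0.3 -0.9 0 0 0 0.3 60; 0.3 -0.9 0 0 0 0.3 60; 0.2 -0.9 0 0 0 0.3 60; 0.1 -0.9 0 0 0 0.3 60; 0.1 -0.9 0 0 0 0.3 60; 0 -0.9 0 0 0 0.3 60; 0 -0.9 0 0 0 0.3 60", force=15)

```text
clock: 1.6
ee_pos: [0.402, -0.0924, 0.2404]
tool_rot: [180.0, 0.0, 179.9]
force: [0.3, -0.1, -0.1]
width: 0.644
grasp_force: 0.0
```

arm_command(increments="0 -0.9 -0.3 0 0 0.3 60; 0 -0.9 -0.3 0 0 0.3 60; 0 -0.9 -0.3 0 0 0.1 60; 0 -0.9 -0.3 0 0 0 60; 0 0 -0.3 0 0 0 60; 0 0 0 0 0 0 60; 0 0 0 0 0 0 60")

```text
clock: 2.48
ee_pos: [0.4027, -0.3058, 0.1511]
tool_rot: [180.0, 0.0, -175.9]
force: [1.2, 0.6, 0.3]
width: 0.645
grasp_force: 0.0
```

```bash
python3 - <<'E'
from h import *
s=status.read_state(); print(s['clock'],s['ee_pos'],s['tool_rot'],s['q'],s['width'])
c=cam('wrist','w1.png'); im=c['image']
print(proj(c,[[.4207,-.328,.01],[.4057,-.3291,.01]]))
hsv=cv2.cvtColor(im,cv2.COLOR_RGB2HSV)
m=cv2.inRange(hsv,(3,200,100),(14,255,255))
n,l,st,ce=cv2.connectedComponentsWithStats(m); i=1+st[1:,4].argmax(); print(st[i])
(u,v),sz,a=cv2.minAreaRect(cv2.findNonZero((l==i).astype(np.uint8)))
b=cv2.boxPoints(((u,v),sz,a)); print(u,v,ray(c,u,v,.015)); print([ray(c,*p,.018)[:2].round(4) for p in b])
E
```

```text
2.475 [ 0.40272903 -0.30578145  0.1511019 ] [ 1.79995639e+02  1.30173545e-02 -1.75892717e+02] [-4.30286386e+01 -3.72022460e+00  1.06214334e+02  1.28114328e-02
  7.75002323e+01 -1.37138694e+02] 0.6447155876188349
[[290.658073   252.54019299]
 [290.29503271 236.2836166 ]]
[ 273  198   28  106 1987]
286.6734313964844 250.38294982910156 [ 0.41739929 -0.33131242  0.015     ]
[array([ 0.3718, -0.3449]), array([ 0.3699, -0.3233]), array([ 0.4651, -0.3161]), array([ 0.4672, -0.3396])]
```

View pics/w1.png

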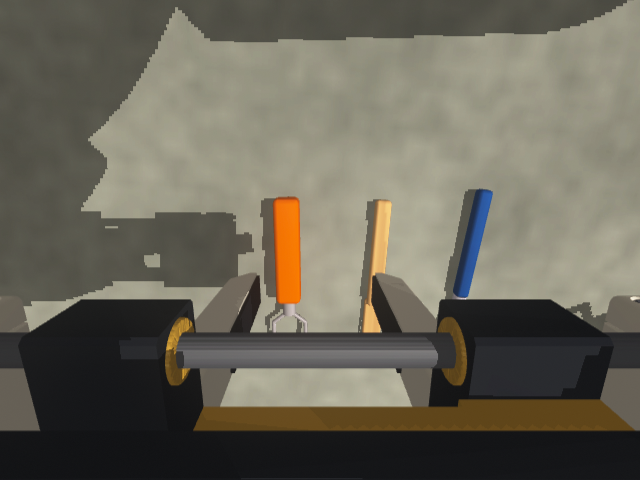

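The wrist view shows the orange handle at about (287,250), with the knife at (380,250) and the brush at (473,240). The handle centre works out to about (0.419, -0.330). I'll shift -24 mm in y, descend and close.

arm_command(increments="0 -0.4 0 0 0 0 55; 0 0 -0.5 0 0 0 55; 0 0 -0.5 0 0 0 55; 0 0 -0.5 0 0 0 55; 0 0 -0.37 0 0 0 55; 0 0 -0.2 0 0 0 55; 0 0 0 0 0 0 55; 0 0 0 0 0 0 10; 0 0 0 0 0 0 10; 0 0 0 0 0 0 10; 0 0 0 0 0 0 10; 0 0 0 0 0 0 10", force=20)

```text
clock: 4.03
ee_pos: [0.4026, -0.331, 0.0268]
tool_rot: [-180.0, 0.0, -176.0]
force: [-0.5, 1.0, 3.2]
width: 0.234
grasp_force: 20.0
```

arm_command(increments="0 0 0.5 0 0 0 10; 0 0 0.8 0 0 0 10; 0 0 0.8 0 0 0 10; 0 0 0.8 0 0 0 10; 0.1 0.4 0.5 0 0 -0.7 10; 0.2 0.8 0 0 0 -0.9 10; 0.3 0.8 0 0 0 -0.9 10; 0.3 0.9 0 0 0 -0.9 10; 0.3 0.9 0 0 0 -0.9 10; 0.25 0.9 0 0 0 -0.9 10; 0.2 0.8 0 0 0 -0.9 10; 0.2 0.8 0 0 0 -0.8 10")

```text
clock: 5.52
ee_pos: [0.5134, 0.049, 0.2302]
tool_rot: [-180.0, -0.0, 142.5]
force: [0.2, -0.2, -0.8]
width: 0.232
grasp_force: 20.0
```

arm_command(increments="0 0.6 0 0 0 -0.75 10; 0 0.05 0 0 0 0 10; 0 0 0 0 0 0 10; 0 0 0 0 0 0 10")

```text
clock: 6.02
ee_pos: [0.5134, 0.0852, 0.2303]
tool_rot: [-180.0, 0.0, 138.1]
force: [-0.3, -0.4, -1.2]
width: 0.236
grasp_force: 20.0
```

```bash
python3 - <<'E'
from h import *
s=status.read_state(); print(s['clock'],s['ee_pos'],s['tool_rot'],s['q'],s['width'],s['grasp_force'])
c=cam('top'); cv2.imwrite('pics/t2.png',cv2.resize(c['image'][90:290,220:400],None,fx=3,fy=3)[:,:,::-1])
E
```

```text
6.025 [0.51339308 0.08518514 0.23032189] [-1.79976668e+02  5.63858001e-03  1.38101119e+02] [ 3.78887547e+00 -4.62238828e+00  9.86399045e+01 -2.03834492e-02
  8.59952402e+01 -4.43108164e+01] 0.2359076389261215 19.99934434890747
```

View pics/t2.png

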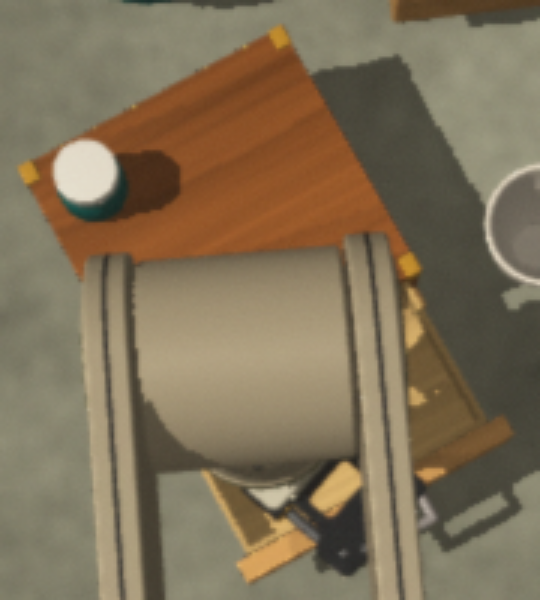

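The arm covers the view from the top, but the gripper's orientation looks right. Next I'll lower to just above the drawer floor.

arm_command(increments="0 0 -0.5 0 0 0 10; 0 0 -0.5 0 0 0 10; 0 0 -0.4 0 0 0 10; 0 0 -0.3 0 0 0 10; 0 0 -0.2 0 0 0 10; 0 0 -0.1 0 0 0 10; 0 0 0 0 0 0 10")

```text
clock: 6.95
ee_pos: [0.5135, 0.0862, 0.1105]
tool_rot: [-180.0, 0.0, 138.1]
force: [0.6, 0.2, -0.5]
width: 0.234
grasp_force: 20.0
```

```bash
python3 - <<'E'
from h import *
c=cam('scene'); cv2.imwrite('pics/s3.png',cv2.resize(c['image'][150:320,230:460],None,fx=3,fy=3)[:,:,::-1])
E
```

```text
(no output)
```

View pics/s3.png

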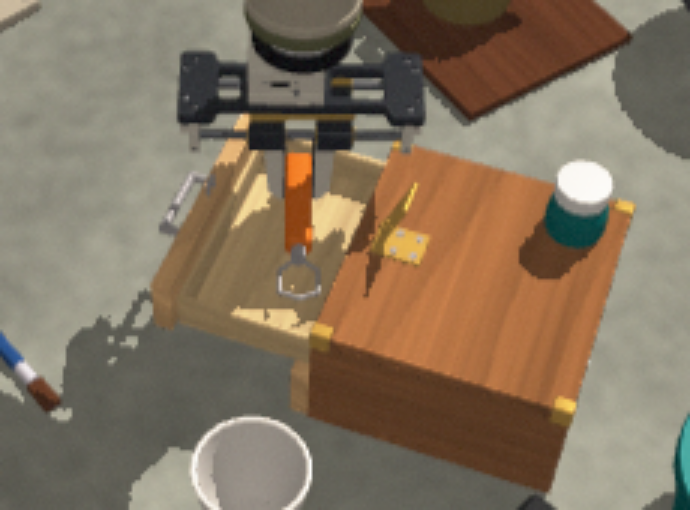

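The tool (at about (300,200) in the crop) is inside the drawer and the gripper is clear of the hasp (400,220). I'll lower the last 12 mm, release with a small opening and rise.

arm_command(increments="0 0 -0.1 0 0 0 10; 0 0 -0.09 0 0 0 10; 0 0 0 0 0 0 10; 0 0 0 0 0 0 34; 0 0 0 0 0 0 34; 0 0 0 0 0 0 34; 0 0 0 0 0 0 34; 0 0 0.3 0 0 0 34; 0 0 0.6 0 0 0 34; 0 0 0.9 0 0 0 34; 0 0 0.9 0 0 0 10; 0 0 0 0 0 0 0")

```text
clock: 8.5
ee_pos: [0.5163, 0.0865, 0.2686]
tool_rot: [179.5, 0.5, 138.1]
force: [0.2, -0.9, -0.6]
width: 0.201
grasp_force: 0.0
```

arm_command(increments="-0.14 -0.15 0 0 0 0.97 0; -0.14 -0.15 0 0 0 0.97 0; -0.14 -0.15 0 0 0 0.97 0; -0.14 -0.15 0 0 0 0.97 0; -0.14 -0.15 0 0 0 0.97 0; -0.14 -0.15 0 0 0 0.97 0; -0.14 -0.15 0 0 0 0.97 0; -0.14 -0.15 0 0 0 0.97 0; -0.14 -0.15 0 0 0 0.97 0; -0.14 -0.15 0 0 0 0.97 0; -0.14 -0.15 0 0 0 0.97 0; -0.14 -0.15 0 0 0 0.97 0")

```text
clock: 10.0
ee_pos: [0.4121, -0.022, 0.2611]
tool_rot: [180.0, -0.0, -151.8]
force: [-1.0, -0.6, -0.1]
width: 0.002
grasp_force: 0.0
```

arm_command(increments="0 0 -0.5 0 0 0 0; 0 0 -0.5 0 0 0 0; 0 0 -0.5 0 0 0 0; 0 0 -0.5 0 0 0 0; 0 0 -0.5 0 0 0 0; 0 0 -0.4 0 0 0 0; 0 0 0 0 0 0 0")

```text
clock: 10.88
ee_pos: [0.4107, -0.0214, 0.0853]
tool_rot: [179.8, -0.2, -152.0]
force: [-0.5, -0.0, 0.6]
width: 0.004
grasp_force: 0.0
```

```bash
python3 - <<'E'
from h import *
s=status.read_state(); print(s['clock'],s['ee_pos'],s['tool_rot'],s['q'],s['width'],s['force'])
c=cam('scene'); cv2.imwrite('pics/s4.png',cv2.resize(c['image'][130:320,230:460],None,fx=3,fy=3)[:,:,::-1])
E
```

```text
10.875 [ 0.41068046 -0.02138995  0.08530353] [ 179.84531803   -0.19786332 -152.02215711] [-1.01331695e+01 -1.50364193e+01  1.23512854e+02 -4.33591231e-04
  7.17747146e+01 -1.28110609e+02] 0.004195922053090442 [-0.50415038 -0.03972991  0.61275137]
```

View pics/s4.png

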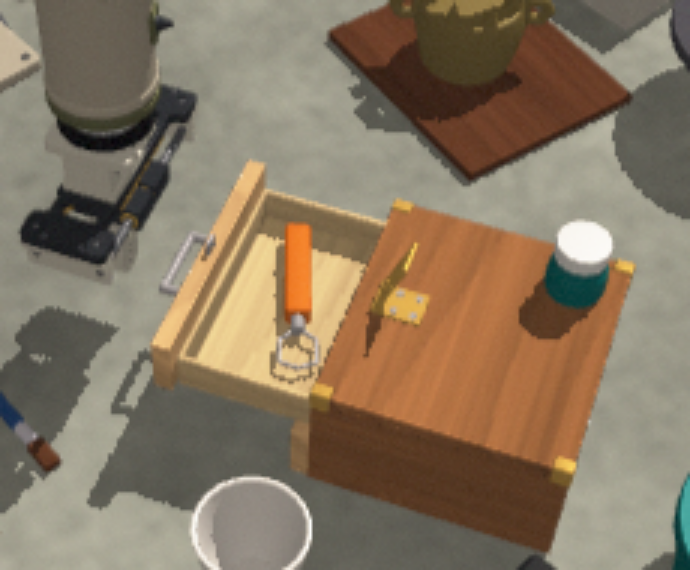

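The tool lies flat in the drawer at about (298,270), with its loop at (298,350) and everything inside the walls. Now I'll push the handle along the chest's +x axis.

arm_command(increments="0.22 0.118 0.13 0 0 0 0; 0.22 0.118 0 0 0 0 0; 0.176 0.0945 0 0 0 0 0; 0.176 0.0945 0 0 0 0 0; 0.176 0.0945 0 0 0 0 0; 0.176 0.0945 0 0 0 0 0; 0.176 0.0945 0 0 0 0 0; 0.176 0.0945 0 0 0 0 0; 0.176 0.0945 0 0 0 0 0; 0.176 0.0945 0 0 0 0 0; 0.132 0.071 0 0 0 0 0; 0 0 0 0 0 0 0")

```text
clock: 12.42
ee_pos: [0.5321, 0.0425, 0.0948]
tool_rot: [180.0, 0.0, -152.0]
force: [-0.3, 0.5, 0.7]
width: 0.006
grasp_force: 0.0
```

```bash
cat > st.py <<'E'
from fit import *
s=status.read_state(); d=s['ee_pos']-[x,y,0]
print('clk',s['clock'],'chest',(np.cos(a)*d[0]+np.sin(a)*d[1]).round(4),(-np.sin(a)*d[0]+np.cos(a)*d[1]).round(4),d[2].round(4),'F',s['force'],s['tool_rot'])
E
python3 st.py
```

```text
[0.68240731 0.12121194] 28.197173533593695 0.11399632544437402
[[-0.2 -0.9]
 [ 0.   0.2]
 [-0.2 -0.1]
 [ 0.6  0.6]
 [ 0.8 -0.6]
 [-1.4  0.4]
 [ 0.3  0. ]
 [-0.2  0.2]]
clk 12.425 chest -0.1697 0.0017 0.0948 F [-0.27997713  0.54250936  0.65721468] [ 1.79990840e+02  3.30633193e-02 -1.52000815e+02]
```

Another 20 mm or so, in small steps until the force rises.

arm_command(increments="0.118 0.063 0 0 0 0 0; 0.088 0.047 0 0 0 0 0; 0.044 0.024 0 0 0 0 0; 0.029 0.016 0 0 0 0 0; 0 0 0 0 0 0 0")

```text
clock: 13.05
ee_pos: [0.5484, 0.0511, 0.0949]
tool_rot: [-180.0, 0.0, -152.0]
force: [0.4, 0.7, -0.3]
width: 0.007
grasp_force: 0.2
```

arm_command(increments="0.029 0.016 0 0 0 0 0; 0 0 0 0 0 0 0")

```text
clock: 13.3
ee_pos: [0.5486, 0.0512, 0.0948]
tool_rot: [180.0, -0.2, -152.0]
force: [-10.8, -4.5, 5.4]
width: 0.003
grasp_force: 4.9
```

```bash
python3 st.py|tail -1
```

```text
clk 13.3 chest -0.151 0.0016 0.0948 F [-10.75993962  -4.51119023   5.38503481] [ 179.98396449   -0.18870783 -152.02783201]
```

The drawer is shut: 11.7 N at chest x = -0.151, as expected. Next I'll back off, rise and go behind the hasp.

arm_command(increments="-0.2 -0.1 0 0 0 0 0; -0.2 -0.107 0 0 0 0 0; 0 0 0.7 0 0 0 0; 0 0 0.9 0 0 0 0; 0 0 0.9 0 0 0 0; 0 0 0.3 0 0 0 0; 0.5 0.27 0 0 0 0 0; 0.6 0.325 0 0 0 0 0; 0.6 0.325 0 0 0 0 0; 0.55 0.295 0 0 0 0 0; 0 0 0 0 0 0 0")

```text
clock: 14.68
ee_pos: [0.6611, 0.1132, 0.2597]
tool_rot: [179.9, -0.2, -152.0]
force: [-0.3, 0.1, -0.3]
width: 0.003
grasp_force: 0.0
```

```bash
python3 - <<'E'
from h import *
c=cam('scene'); cv2.imwrite('pics/s5.png',cv2.resize(c['image'][110:310,230:460],None,fx=3,fy=3)[:,:,::-1])
E
python3 st.py|tail -1
```

```text
clk 14.725 chest -0.0236 0.0028 0.2605 F [-0.64004613  0.35073248 -0.93265188] [ 1.79929829e+02 -1.78605392e-01 -1.51981504e+02]
```

View pics/s5.png

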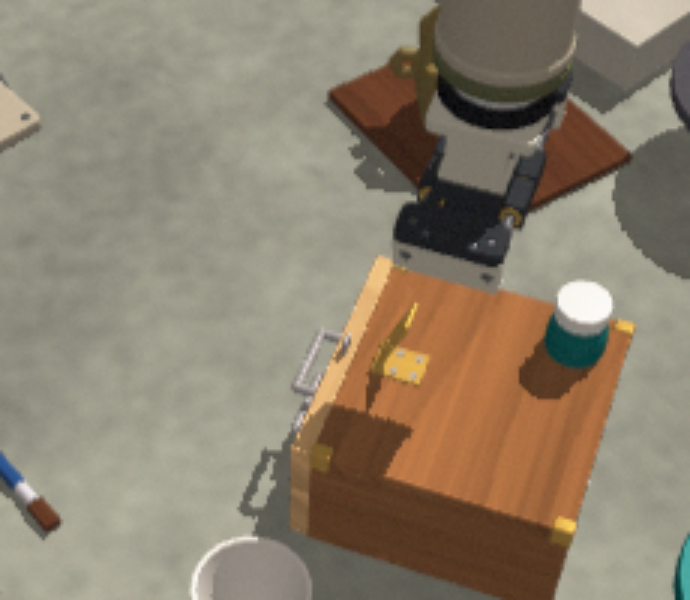

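The drawer front is flush with the carcass at about (345,350), and the hasp is still up at (400,340). I'll descend behind it and sweep forward.

arm_command(increments="0 0 -0.5 0 0 0 0; 0 0 -0.5 0 0 0 0; 0 0 -0.39 0 0 0 0; 0 0 0 0 0 0 0")

```text
clock: 15.22
ee_pos: [0.6583, 0.1115, 0.1769]
tool_rot: [179.9, -0.3, -152.1]
force: [-0.6, 0.3, 0.0]
width: 0.007
grasp_force: 0.0
```

arm_command(increments="-0.176 -0.0945 0 0 0 0 0; -0.176 -0.0945 0 0 0 0 0; -0.176 -0.0945 0 0 0 0 0; -0.176 -0.0945 0 0 0 0 0; -0.176 -0.0945 0 0 0 0 0; -0.176 -0.0945 0 0 0 0 0; -0.176 -0.0945 0 0 0 0 0; -0.176 -0.0945 0 0 0 0 0; -0.176 -0.0945 0 0 0 0 0; 0 0 0 0 0 0 0")

```text
clock: 16.48
ee_pos: [0.5651, 0.061, 0.1794]
tool_rot: [180.0, -0.0, -152.1]
force: [1.6, -0.5, 0.1]
width: 0.008
grasp_force: 0.0
```

```bash
python3 - <<'E'
from h import *
c=cam('scene'); cv2.imwrite('pics/s6.png',cv2.resize(c['image'][130:280,280:430],None,fx=4,fy=4)[:,:,::-1])
E
python3 st.py|tail -1
```

```text
clk 16.525 chest -0.1313 0.0023 0.1795 F [-0.1868347   0.0228071   0.07006213] [-1.79998478e+02  9.89417409e-03 -1.52043254e+02]
```

View pics/s6.png

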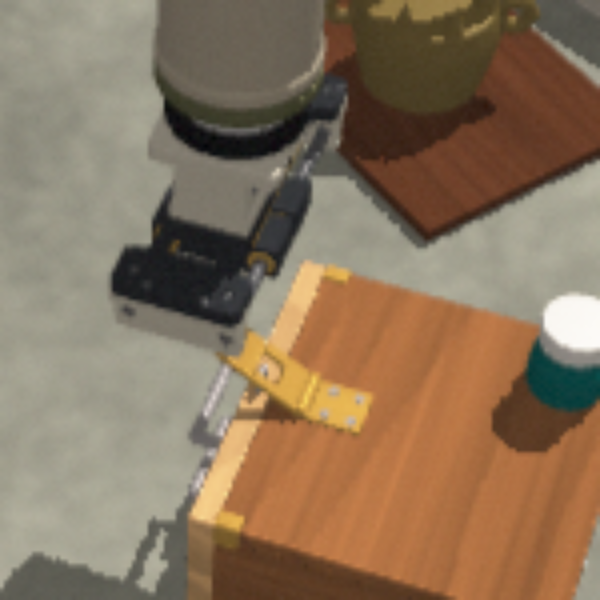

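The hasp at about (270,370) now leans forward over the catch, with the fingers above its end. Pressing down.

arm_command(increments="0 0 -0.15 0 0 0 0; 0 0 -0.15 0 0 0 0; 0 0 -0.12 0 0 0 0; 0 0 -0.08 0 0 0 0; 0 0 -0.06 0 0 0 0; 0 0 0 0 0 0 0; 0 0 0 0 0 0 0")

```text
clock: 17.4
ee_pos: [0.5659, 0.0615, 0.1466]
tool_rot: [-180.0, 0.0, -152.0]
force: [-4.4, -0.7, 5.4]
width: 0.002
grasp_force: 3.0
```

arm_command(increments="0 0 -0.03 0 0 0 0; 0 0 0 0 0 0 0; 0 0 0 0 0 0 0")

```text
clock: 17.77
ee_pos: [0.566, 0.0615, 0.1463]
tool_rot: [-180.0, 0.0, -152.0]
force: [-9.8, -1.5, 15.8]
width: 0.007
grasp_force: 8.0
```

arm_command(increments="0 0 0.1 0 0 0 0; 0 0 0.5 0 0 0 0; 0 0 0.9 0 0 0 0; -0.9 -0.3 0.5 0 0 0 0; -0.9 -0.3 0 0 0 0 0; -0.5 -0.5 0 0 0 0 0; 0 -0.9 0 0 0 0 0; 0 -0.9 0 0 0 0 0; 0 0 0 0 0 0 0; 0 0 0 0 0 0 0")

```text
clock: 19.02
ee_pos: [0.4294, -0.1119, 0.2631]
tool_rot: [180.0, 0.0, -152.1]
force: [0.7, 1.0, -0.6]
width: 0.006
grasp_force: 0.0
```

```bash
python3 - <<'E'
from h import *
c=cam('scene'); a=cv2.resize(c['image'][160:310,270:450],None,fx=2.2,fy=2.2)
t=cam('top'); b=cv2.resize(t['image'][90:260,220:400],(a.shape[1],a.shape[0]))
cv2.imwrite('pics/s7.png',np.hstack([a,b])[:,:,::-1]); print(a.shape)
E
python3 st.py|tail -1
```

```text
(330, 396, 3)
clk 19.125 chest -0.3326 -0.0852 0.2631 F [0.26488846 0.18099707 0.26997357] [ 1.79981946e+02  1.23842670e-02 -1.51951938e+02]
```

View pics/s7.png

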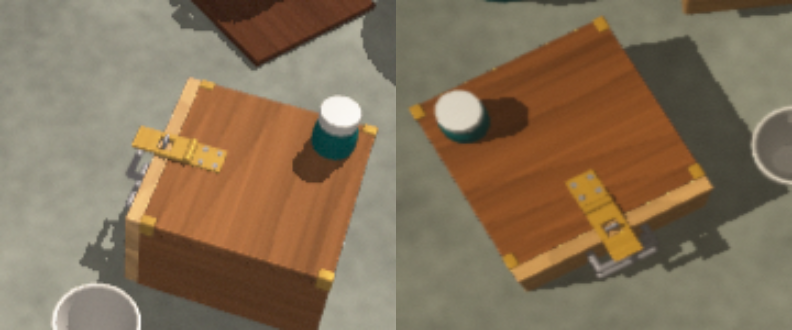

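The hasp lies flat with the catch through its slot (left view (165,142), right view (615,225)). The drawer is flush and the arm is clear, so I'm handing in.

```bash
python3 -c "
from bench import manip
print(manip.finish_job())"
```

```text
the job is handed in; nothing more can be done
None
```

The loop tool is lying in the drawer, the drawer is shut, and the hasp is pressed flat over the catch; I handed the job in at about 19 s, but the hand-in call returned no verdict.

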